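# Stand the drive modules in the rack and lock the keeper

### The job

On the repair bench, take the yellow and the blue drive module off their sloped stands and stand each one on edge, coloured edge up, in the rack slot marked with its own colour, fully down on the slot floor. Then turn the red keeper knob clockwise as far as it goes so that its arm lies across the tops of the modules, and press it fully down. Leave the grey module in its slot and do not disturb the air can, multimeter and screwdriver.

Things in the scene. Friction and masses are not known exactly. Their poses are not given: they have to be found in the camera images.
- yellow_module: Yellow module: dark metal plate-like case, 130 long, 100 tall, 10 thick, about 0.25 kg, yellow along its top edge. Origin: middle of its lower (brass connector) edge. z up the plate to the yellow edge, y along its length, x through its thickness. Starts leaning on a sloped stand 35 degrees from upright, top edge towards the robot, its top 42 mm clear on both faces; left or right stand.
- blue_module: Blue module: dark metal plate-like case, 130 long, 100 tall, 10 thick, about 0.25 kg, blue along its top edge. Origin: middle of its lower (brass connector) edge. z up the plate to the blue edge, y along its length, x through its thickness. Starts leaning on a sloped stand 35 degrees from upright, top edge towards the robot, its top 42 mm clear on both faces; left or right stand.
- grey_module: Grey module: same size and axes as the others, aluminium with a grey edge, already standing in the third slot (any of the three); leave it there. Origin: middle of its lower edge.
- yellow_slot: Yellow-marked slot (a yellow block at each end). Origin: centre of its floor, 12 mm above the bench; x along the slot, y across, z up. Floor 136 mm long between 22 mm high end walls; 13 mm wide between black guides at x = +-45 mm (20 mm wide in x), straight to 30 mm up, flared to 22 mm wide at 42 mm; open in the middle. A seated module's length lies along x, either face either way.
- blue_slot: Blue-marked slot (a blue block at each end). Origin: centre of its floor, 12 mm above the bench; x along the slot, y across, z up. Floor 136 mm long between 22 mm high end walls; 13 mm wide between black guides at x = +-45 mm (20 mm wide in x), straight to 30 mm up, flared to 22 mm wide at 42 mm; open in the middle. A seated module's length lies along x, either face either way.
- rack: grey rack fixed to the bench, 190 mm along its x, 250 mm along its y, base 12 mm thick. Origin: on the bench under it; z up. Three slots run along its x, at y = 20, -30 and -80 mm; the keeper's post is at x = 0, y = 100 mm.
- keeper_grip (a point): grip point of the red keeper knob, on its axis, 163 mm above the bench while the keeper is up. The grip is an upright fin 44 mm long, 12 mm thick; its top lies 17 mm above this point, the hub at its foot (radius 17 mm) 24 mm below. The point's x axis runs along the fin and along the keeper's arm; z up.
- keeper_end (a point): middle of the keeper's red arm near its free end, 190 mm from the knob's axis. The arm is 18 mm wide, 10 mm thick; its underside is 111 mm above the slot floors while up, 103 mm when pressed down (a seated module is 100 mm tall).
- keeper (a joint): turn of the keeper knob with its arm, rad: 0 = arm along the rack's x axis, clear of the slots; grows clockwise seen from above to the stop at 1.571, where the arm lies across all three slots. Starts between 0 and 0.4. Stays where it is left; friction 0.06 N m.
- keeper_press (a joint): how far the keeper is pressed down, m: 0 = up, 0.008 = fully down on its stop. Takes about 6 N and stays where it is left; it may be pressed by pushing on top of the fin or by moving down with the fin held. The keeper turns freely at any height.
- stand_y: sloped stand fixed to the bench, at the start holding the yellow module: black base 110 x 110 mm, back plate 110 mm wide reaching 58 mm up the module's under face, ledge at its foot. Origin: on the bench, 5 mm from the base's centre; z up, x level from the high side (towards the robot) to the low side. Module's lower edge at x = 30, z = 35 mm, top edge at x = -27, z = 117 mm.
- stand_b: sloped stand fixed to the bench, at the start holding the blue module: black base 110 x 110 mm, back plate 110 mm wide reaching 58 mm up the module's under face, ledge at its foot. Origin: on the bench, 5 mm from the base's centre; z up, x level from the high side (towards the robot) to the low side. Module's lower edge at x = 30, z = 35 mm, top edge at x = -27, z = 117 mm.
- air_can: bystander: upright spray can, 60 mm across, 150 mm high; origin under its centre
- multimeter: bystander: orange hand meter lying flat, 150 x 80 x 41 mm; origin under its centre
- screwdriver: bystander: red-handled screwdriver lying flat on the bench, about 200 mm long; origin under its shaft line, near its middle
Not all that is in view belongs to the job. What is shaped like the grey_module but turquoise is not meant. Leave any pink or purple look-alike of the yellow_module alone.

How it is judged:
On the way, in this order (a step that is already met when the one before it is completed fails the run):
1. both modules stand fully down in their own slots, with the keeper not yet locked (horizontal distance between yellow_module and yellow_slot below 0.009 m and z of yellow_module in the frame of yellow_slot between -0.004 and 0.004 m and angle between each of yellow_module, blue_module's own z axis and vertical below 0.14 rad and angle between the y axis of yellow_module and the x axis of yellow_slot, either way round below 0.12 rad and horizontal distance between blue_module and blue_slot below 0.009 m and z of blue_module in the frame of blue_slot between -0.004 and 0.004 m and angle between the y axis of blue_module and the x axis of blue_slot, either way round below 0.12 rad and not (value of joint keeper above 1.4 rad and value of joint keeper_press above 0.006 m)), for 0.2 s.
2. the keeper is turned across the modules and pressed down (horizontal distance between yellow_module and yellow_slot below 0.009 m and z of yellow_module in the frame of yellow_slot between -0.004 and 0.004 m and angle between each of yellow_module, blue_module's own z axis and vertical below 0.14 rad and angle between the y axis of yellow_module and the x axis of yellow_slot, either way round below 0.12 rad and horizontal distance between blue_module and blue_slot below 0.009 m and z of blue_module in the frame of blue_slot between -0.004 and 0.004 m and angle between the y axis of blue_module and the x axis of blue_slot, either way round below 0.12 rad and value of joint keeper above 1.4 rad and value of joint keeper_press above 0.006 m), for 0.2 s.
At the end, for the whole second after the job is handed in: Both modules at rest upright (0.14 rad), coloured edge up, in their slots: within 4 mm of the floor, 9 mm of the centre, 0.12 rad of the slot's line. Keeper turned over 1.4 rad, pressed over 6 mm. Grey module within 12 mm of its start and upright; can, meter, screwdriver within 30 mm (all of step 2 and linear speed of each of yellow_module, blue_module, grey_module below 0.02 m/s and angle between grey_module's own z axis and vertical below 0.14 rad and distance of grey_module from where it was at the start of the episode below 0.012 m and distance of each of air_can, multimeter, screwdriver from where it was at the start of the episode below 0.03 m); the robot touches nothing.
It fails at once if the grey module is pulled or knocked out of its place (over 30 mm) (distance of grey_module from where it was at the start of the episode above 0.03 m).
It fails at once if the air can is displaced by over 30 mm (distance of air_can from where it was at the start of the episode above 0.03 m).
It fails at once if the multimeter is displaced by over 30 mm (distance of multimeter from where it was at the start of the episode above 0.03 m).
It fails at once if the screwdriver is displaced by over 30 mm (distance of screwdriver from where it was at the start of the episode above 0.03 m).
It also fails if it takes over 67 s, if anything falls off the work surface, if the arm or the gripper's body presses on something with over 40 N, if the wrist force passes 120 N, or if a joint passes its speed limit or range.

### The arm

A 6-joint arm with a two-finger parallel gripper is mounted at the origin on the work surface. World frame = base frame: x ahead of the robot, y to its left, z up, the work surface at z = 0. Lengths are in m, angles in rad, forces in N, time in s.
With the tool pointing down it reaches from about 0.3 to 0.75 m from the base axis. Payload 8.5 kg.
Tool frame: the origin (TCP) lies midway between the tips of the shut fingers; the grasp point (between the pads) lies 19 mm behind it; z points along the fingers, y is the line along which they close (so a half turn about z gives the same grasp; the last joint's range is limited). The gripper opens to 85 mm and grips with 20 to 120 N. Pads are 22 mm wide; open, the fingers measure 114 mm over their backs; the gripper's body (76 mm by 85 mm) begins 54 mm behind the grasp point. The pads swing forward as they close: fully open they stand 13 mm farther back than shut.
Start: joints at [0.917, 0.381, 1.297, -0, 1.464, -0.215], TCP at [0.234, 0.498, 0.2] pointing down, gripper open.
Joint ranges: [-3.11, 3.11], [-0.89, 2.33], [0.22, 2.48], [-1.42, 4.56], [0.17, 2.85], [-2.88, 2.88]. Speed limits (rad/s): [2.39, 2.39, 3.14, 3.14, 3.14, 3.14].

### API

Orientations are given as a unit quaternion [x, y, z, w].
In Python, from workcell import arm, fingers, kinematics, sense, imaging, job, spotter gives the robot as it stands. Calls block until the motion is done:
- arm.move_ptp(position, orientation): joint-space move of the TCP to a pose.
- arm.movel(position, rot=None, velocity=0.15, contact_N=None): straight line of the TCP; rot=None keeps the orientation; velocity is the mean speed in m/s. With contact_N (N) it stops when the force on the tool has changed by that much, and returns True; else False.
- arm.move_joints(angles): joint-space move.
- fingers.set_gripper(opening, effort=None): finger opening in m; effort is the grip in N (None keeps the last); returns when the fingers have stopped.
- arm.hold(seconds).
- kinematics.ik(position, orientation): joint angles nearest the present ones, or None.
- sense(): the state.
- imaging.grab_frame(name): name is "scene" or "top" or "wrist"; returns a dict with "color" (480x640x3 uint8, red, green, blue), "range_z" (480x640 float32, m along the optical axis (not along the pixel's ray), 0 where there is no reading), "fx", "fy", "cx", "cy" (pixels), "cam_to_world" (4x4, takes a point from camera to world coordinates); the wrist camera has in their place "T_tool_cam" (4x4, takes a point from camera to tool coordinates, whose origin is the TCP and whose axes are the flange's). Camera axes: x right, y down, z forward; pixel columns grow to the right and rows downward; lengths in m; the calibration is good to about 2 mm. A picture is of the moment at which its call begins: read the wrist's pose just before it.
A pose or a line that the arm cannot do raises arm.MotionError and nothing moves.
- job.finish_job(): hands the job in; it is judged then, once.
Trained networks look in a picture, given as the dict that the camera call returned (one of the last four; its "shot" number tells which), for a name from the list of things; names that differ only in an ending like _2 or _b are one class to them, and where a whole thing is asked for, a point or a joint stands for the part that bears it (a point fixed in the world has none). Each returns a list of dicts, best first, with "confidence" (0 to 1); they miss things now and then, are a little off and sometimes report something else, mostly with a low value. They report only what shows in the picture. A call takes as long as a camera call. They do not tell look-alikes from the thing itself.
- spotter.masks_of(label, picture): "mask" (480x640 bool, what is visible of it).
- spotter.mark_of(label, picture): "xyz" ([x, y, z] in m, in world coordinates, good to about 4 mm: a listed point, or the origin of a listed thing).
The state is a dict: "time": time; "joint_positions": joint angles; "joint_vel": joint speeds; "tau": joint torques, N m; "tool_pos": TCP position; "eef_rot": TCP orientation; "contact_force": force on the tool from outside, world axes, zero at the start; "wrist_torque": the same for the moment, N m; "grip_width": finger opening in m; "grasp_force": force on a finger pad.
Only numpy, scipy, OpenCV 4.12 (cv2) and the standard library are available. Lean on these libraries where they do the work, as an engineer would, in place of code of your own. Each camera call takes 0.05 s, during which the arm holds its last target. There are 200 camera calls.

## Working session

There is one attempt and no reset: what is moved stays moved. The work goes in short steps, each a Python script; the robot and the scene stay as the last script left them, time stands still between calls to the robot, and variables do not carry over. Pictures are saved under pics/ and viewed, at most 10 in all, crops included, and the job is handed in when it is done.

```bash
ls; mkdir -p pics; cat > h.py <<'E'
import numpy as np, cv2
from workcell import arm, fingers, kinematics, sense, imaging, job, spotter
from scipy.spatial.transform import Rotation as R
def save(f,n): cv2.imwrite('pics/'+n, f['color'][...,::-1])
def cloud(f,T=None):
    T=f['cam_to_world'] if T is None else T
    z=f['range_z']; v,u=np.mgrid[:480,:640]
    P=np.stack([(u-f['cx'])*z/f['fx'],(v-f['cy'])*z/f['fy'],z],-1)
    W=P@np.array(T)[:3,:3].T+np.array(T)[:3,3]; W[z<=0]=np.nan
    return W
E
python3 - <<'E'
from h import *
np.set_printoptions(precision=4,suppress=True)
a=imaging.grab_frame('scene');b=imaging.grab_frame('top')
save(a,'scene.png');save(b,'top.png')
for n,f in(('s',a),('t',b)):
    print(n,np.array(f['cam_to_world']),f['fx'])
    for l in ['yellow_module','blue_module','grey_module','yellow_slot','blue_slot','rack','keeper_grip','keeper_end','stand_y','air_can','multimeter','screwdriver']:
        print(l,[(np.round(d['xyz'],3).tolist(),round(d['confidence'],2)) for d in spotter.mark_of(l,f)][:4])
print(sense())
E
```

```text
pics
s [[-0.826   0.3986 -0.3985  1.0494]
 [ 0.5633  0.5609 -0.6067  0.8585]
 [-0.0183 -0.7256 -0.6878  1.0171]
 [ 0.      0.      0.      1.    ]] 499.36264462272305
yellow_module [([0.678, -0.431, 0.008], 0.97), ([0.35, -0.332, 0.007], 0.96), ([0.57, -0.291, 0.037], 0.65)]
blue_module [([0.58, -0.073, 0.034], 0.55)]
grey_module [([0.517, 0.294, 0.012], 0.8), ([0.479, 0.516, 0.001], 0.74), ([0.674, 0.52, 0.0], 0.58)]
yellow_slot []
blue_slot [([0.517, 0.295, 0.015], 0.64), ([0.546, -0.287, -0.002], 0.27)]
rack [([0.52, 0.278, -0.002], 0.57), ([0.71, -0.048, 0.002], 0.43)]
keeper_grip [([0.507, 0.378, 0.161], 0.9), ([0.545, -0.282, -0.0], 0.42)]
keeper_end [([0.689, 0.375, 0.126], 0.56)]
stand_y [([0.554, -0.077, 0.002], 0.96), ([0.545, -0.286, -0.001], 0.6)]
air_can [([0.696, -0.201, -0.001], 0.67)]
multimeter [([0.712, -0.051, 0.002], 0.88)]
screwdriver [([0.694, 0.169, -0.001], 0.63), ([0.688, 0.374, 0.129], 0.19)]
t [[ 0.0079 -0.998   0.0632  0.4481]
 [-0.9999 -0.0086 -0.0109  0.0462]
 [ 0.0115 -0.0631 -0.9979  1.3416]
 [ 0.      0.      0.      1.    ]] 444.77465542471407
yellow
[... 472 characters left out ...]
, 0.372, 0.13], 0.91)]
stand_y [([0.551, -0.08, -0.001], 0.8), ([0.545, -0.284, 0.004], 0.74)]
air_can [([0.699, -0.204, -0.001], 0.71)]
multimeter [([0.707, -0.05, -0.003], 0.9)]
screwdriver []
{'time': 1.3, 'joint_positions': array([ 0.9167,  0.3806,  1.2974, -0.    ,  1.4636, -0.2153]), 'joint_vel': array([-0.0002, -0.0014,  0.0017,  0.0001,  0.0018, -0.001 ]), 'tau': array([ -0.0008, -44.8332, -23.1461,  -0.0003,   0.0006,  -0.    ]), 'tool_pos': array([0.2337, 0.4979, 0.2004]), 'eef_rot': array([ 0.2176,  0.976 , -0.    ,  0.    ]), 'contact_force': array([0.5934, 1.0293, 0.6052]), 'wrist_torque': array([ 0.0194, -0.0451, -0.0253]), 'grasp_force': 0.0, 'grip_width': 0.08562596278111911}
```

View pics/scene.png

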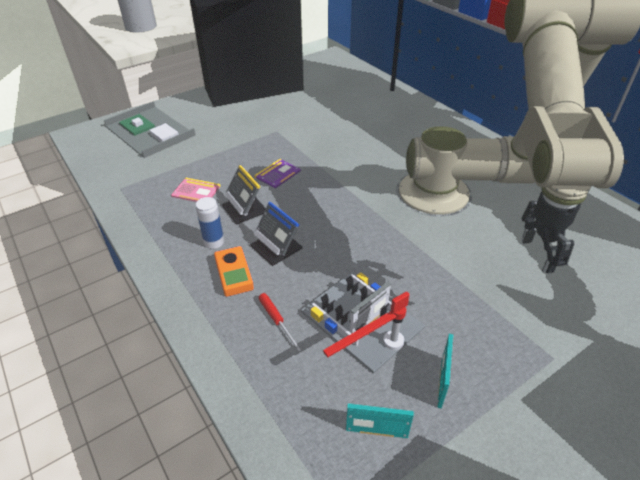

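View pics/top.png

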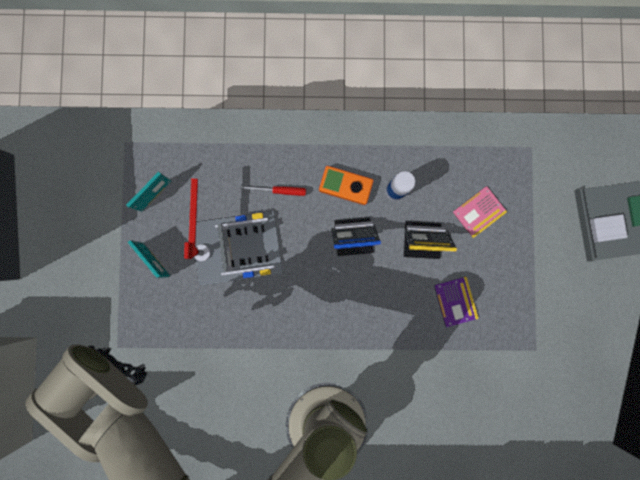

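Scene view: the yellow module leans on the left stand (scene 243,190; top 430,240) and the blue one on the right stand (scene 278,230; top 355,238). The rack is at scene (360,315) and top (245,248), with grey in the slot next to the keeper. Yellow blocks are at top (257,216) and (265,271), blue blocks at (240,218) and (251,273).

Look-alikes for yellow are the pink one (scene 195,190) and the purple one (278,172). Both lie flat and neither is on a stand, so they are not meant. The turquoise plates (446,370) and (380,420) are not in the rack, so they are not the grey module.

Next, close-up views with the wrist camera.

```bash
cat >> h.py <<'E'
def down(yaw):  # tool z down, tool y at heading yaw
    y=np.array([np.cos(yaw),np.sin(yaw),0]);z=np.array([0,0,-1.]);x=np.cross(y,z)
    return R.from_matrix(np.stack([x,y,z],1)).as_quat()
def wrist():
    s=sense();f=imaging.grab_frame('wrist')
    T=np.eye(4);T[:3,:3]=R.from_quat(s['eef_rot']).as_matrix();T[:3,3]=s['tool_pos']
    f['cam_to_world']=T@np.array(f['T_tool_cam']);return f
E
python3 - <<'E'
from h import *
np.set_printoptions(precision=4,suppress=True)
import pickle
q=down(np.pi/2)
for n,p in (('w1',[.45,.30,.42]),('w2',[.47,.22,.42]),('w3',[.42,-.12,.40]),('w4',[.42,-.24,.40])):
    print(n,kinematics.ik(p,q))
    arm.move_ptp(p,q)
    arm.hold(.15)
    f=wrist();pickle.dump(f,open(n+'.pkl','wb'));save(f,n+'.png')
print(np.array(f['T_tool_cam']),f['fx'],sense()['time'])
a=cv2.imread('pics/w1.png');b=cv2.imread('pics/w4.png')
cv2.imwrite('pics/c1.png',cv2.resize(np.vstack([a,b]),(440,600)) if 0 else cv2.resize(np.hstack([a,b]),(800,300)))
E
```

```text
w1 [ 0.369   0.3196  0.7774 -0.      2.0446 -1.2018]
w2 [ 0.2094  0.2734  0.8438 -0.      2.0244 -1.3614]
w3 [-0.5507  0.1043  1.1149 -0.      1.9224 -2.1214]
w4 [-0.7645  0.1968  1.002  -0.      1.9428 -2.3353]
[[-0.0008 -0.9647 -0.2634  0.0668]
 [ 1.     -0.0008 -0.0001 -0.0005]
 [-0.0001 -0.2634  0.9647 -0.1738]
 [ 0.      0.      0.      1.    ]] 410.60000687918875 5.75
```

View pics/c1.png

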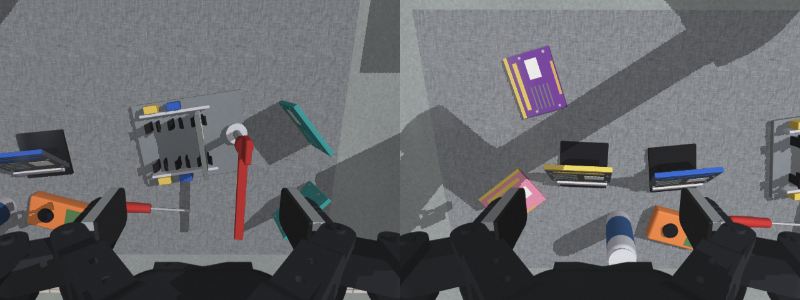

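Close view, two tiles at half scale. Left tile: the rack with yellow blocks at (150,110)/(165,181), blue blocks at (173,105)/(187,178), the grey module at (205,140) in the slot by the keeper (no blocks needed), and the red knob at (245,150). Right tile: the yellow module on its stand at (580,170), the blue one at (685,175). The pink and purple ones lie flat beside them.

```bash
cat > meas.py <<'E'
from h import *
import pickle
np.set_printoptions(precision=4,suppress=True)
def pts(f,lo,hi,box):
    W=cloud(f);h=cv2.cvtColor(f['color'],cv2.COLOR_RGB2HSV)
    m=cv2.inRange(h,np.array(lo),np.array(hi))>0
    m=cv2.erode(m.astype(np.uint8),np.ones((2,2)))>0
    for i in range(3): m&=(W[...,i]>box[i][0])&(W[...,i]<box[i][1])
    return W[m]
Y=((20,110,60),(36,255,255));B=((105,120,50),(125,255,255));RD=((0,150,60),(9,255,255))
if __name__=='__main__':
  for n in 'w1 w2 w3 w4'.split():
    f=pickle.load(open(n+'.pkl','rb'))
    for nm,c,bx in (('ymod',Y,((.45,.65),(-.4,-.2),(.08,.15))),('bmod',B,((.45,.65),(-.2,0),(.08,.15))),
       ('yblk+',Y,((.52,.7),(.1,.4),(.005,.06))),('yblk-',Y,((.3,.52),(.1,.4),(.005,.06))),
       ('bblk+',B,((.52,.7),(.1,.4),(.005,.06))),('bblk-',B,((.3,.52),(.1,.4),(.005,.06))),
       ('fin',RD,((.4,.58),(.3,.45),(.17,.2))),('arm',RD,((.54,.75),(.3,.45),(.11,.15)))):
        p=pts(f,*c,bx)
        if len(p)<15: continue
        xy=p[:,:2];c0=xy.mean(0);u,s,vt=np.linalg.svd(xy-c0);d=vt[0]
        t=(xy-c0)@d;e=[c0+d*np.percentile(t,1),c0+d*np.percentile(t,99)]
        print(n,nm,len(p),'mid',(e[0]+e[1])/2,'z5/95',np.percentile(p[:,2],[5,50,95]),'len',np.ptp(np.percentile(t,[1,99])),'ang',np.degrees(np.arctan2(d[1],d[0])))
E
python3 meas.py
```

```text
w1 bmod 667 mid [ 0.527  -0.0586] z5/95 [0.1019 0.1169 0.1197] len 0.09543358130359969 ang -80.46248220867038
w1 yblk+ 211 mid [0.6112 0.2123] z5/95 [0.0334 0.0397 0.0414] len 0.02720966871908371 ang -82.97599969462624
w1 yblk- 282 mid [0.4473 0.1873] z5/95 [0.0273 0.0399 0.0415] len 0.02785088711098293 ang -79.569530194124
w1 bblk+ 207 mid [0.6034 0.2613] z5/95 [0.0379 0.04   0.0415] len 0.027671014299481548 ang -81.4840906250181
w1 bblk- 274 mid [0.4397 0.2365] z5/95 [0.0367 0.0399 0.0418] len 0.028000134911266756 ang -80.34628417594732
w1 fin 497 mid [0.5019 0.3752] z5/95 [0.1727 0.1796 0.1814] len 0.04262707172583567 ang -0.7973814452149426
w1 arm 1596 mid [0.6204 0.3745] z5/95 [0.1317 0.133  0.1344] len 0.15751889588263993 ang -0.7919506039445792
w2 bmod 1036 mid [ 0.5281 -0.0742] z5/95 [0.102 0.117 0.12 ] len 0.12558915432628537 ang -84.3169432171915
w2 yblk+ 205 mid [0.6112 0.2118] z5/95 [0.0381 0.0399 0.0416] len 0.02771350855836995 ang -81.05815412757781
w2 yblk- 262 mid [0.4474 0.1871] z5/95 [0.0383 0.04   0.0416] len 0.027853428099347072 ang -79.58474678542213
w2 bblk+ 202
[... 811 characters left out ...]
 len 0.02890496945251921 ang -80.43131596528879
w3 bblk+ 269 mid [0.6039 0.2587] z5/95 [0.0279 0.0396 0.0415] len 0.02894600209945434 ang -78.94683871818962
w3 bblk- 441 mid [0.4392 0.2339] z5/95 [0.0219 0.0393 0.0416] len 0.029531676746009164 ang -81.40257764623848
w4 ymod 999 mid [ 0.519 -0.286] z5/95 [0.1024 0.1172 0.1199] len 0.12480899232720805 ang 87.38916467691018
w4 bmod 975 mid [ 0.5272 -0.0767] z5/95 [0.1023 0.1172 0.12  ] len 0.12563924267087256 ang -84.4475598941216
w4 yblk+ 155 mid [0.6122 0.2   ] z5/95 [0.0246 0.0391 0.0413] len 0.01760264467118522 ang -20.412411615015976
w4 yblk- 208 mid [0.448 0.172] z5/95 [0.0183 0.0307 0.0405] len 0.017937458499060407 ang -5.157459723290209
```

```bash
python3 - <<'E'
import cv2,numpy as np
a=cv2.imread('pics/w2.png');b=cv2.imread('pics/w4.png')
cv2.imwrite('pics/c2.png',np.hstack([cv2.resize(a[120:400,120:540],(400,267)),cv2.resize(b[200:340,250:480],(400,267))]))
E
```

```text
(no output)
```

View pics/c2.png

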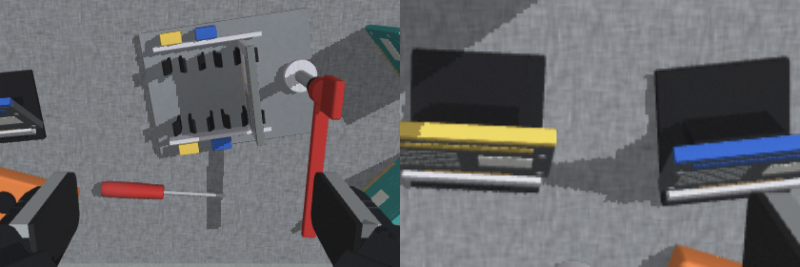

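Confirmed in the crop: the upright yellow-edged and blue-edged modules on the black stands, and yellow and blue blocks on the two outer slots. Rack yaw comes out at 8.6° and slot spacing at 49.7 mm (50 expected). The top edges are 117 mm high, which matches. Going to the tilted standoff over yellow and refining from there.

```bash
cat > grasp.py <<'E'
from meas import *
def tilt(a):
    s=np.array([np.cos(a),np.sin(a),0]);k=np.radians(35);Z=np.array([0,0,1.])
    y=np.cos(k)*s+np.sin(k)*Z; z=np.sin(k)*s-np.cos(k)*Z; x=np.cross(y,z)
    return np.stack([x,y,z],1)
def standoff(top,a):
    M=tilt(a);q=R.from_matrix(M).as_quat();p=np.array(top)-.08*M[:,2]
    print('ik',kinematics.ik(p,q)); arm.move_ptp(p,q);arm.hold(.2)
def look(col,top,a,name):
    f=wrist();save(f,name);top=np.array(top);M=tilt(a)
    p=pts(f,*col,[(t-.09,t+.09) for t in top]);L=(p-top)@M
    L=L[(np.abs(L[:,2]-np.percentile(L[:,2],20))<.006)]
    x=np.percentile(L[:,0],[.5,99.5]);b=np.polyfit(L[:,0],L[:,1],1)
    y=np.percentile(L[:,1]-np.polyval(b,L[:,0]),[2,98]);z=np.median(L[:,2])
    c=np.array([x.mean(),np.polyval(b,x.mean())+y.mean(),z])
    print('n',len(L),'local',c,'len',np.ptp(x),'thick',np.ptp(y),'zspread',np.percentile(L[:,2],[5,95]),'yaw err deg',np.degrees(np.arctan(b[0])))
    return top+M@c
E
python3 - <<'E'
from grasp import *
top=[.519,-.2863,.1175];a=np.radians(-2.5)
standoff(top,a)
print(look(Y,top,a,'y1.png'),sense()['time'])
E
```

```text
ik [-1.0204  0.2198  1.7635  0.6527  0.8988 -1.3255]
n 2814 local [-0.0004 -0.002  -0.0011] len 0.12743498609171616 thick 0.008626169714083236 zspread [-0.0022  0.0001] yaw err deg 0.32496611662661806
[ 0.5167 -0.2866  0.1172] 6.9833
```

View pics/y1.png

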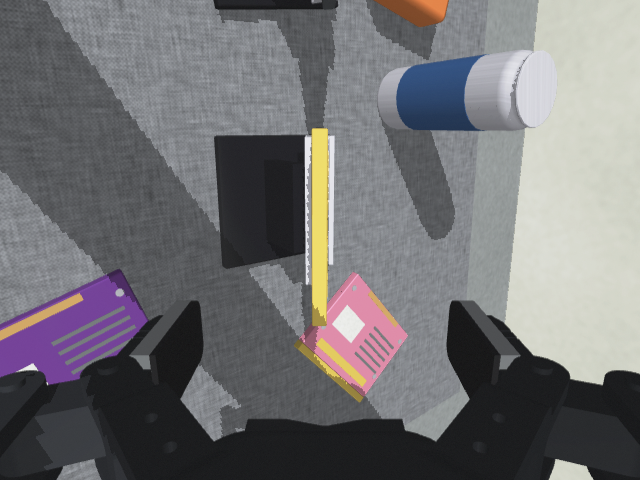

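```bash
cat >> grasp.py <<'E'
def pick(top,a):
    M=tilt(a);top=np.array(top);q=R.from_matrix(M).as_quat()
    fingers.set_gripper(.042)
    arm.movel(top-.03*M[:,2],rot=q,velocity=.15)
    hit=arm.movel(top+.036*M[:,2],velocity=.08,contact_N=12)
    s=sense();print('hit',hit,'depth',(s['tool_pos']-top)@M)
    if hit: return
    fingers.set_gripper(0.0,60)
    s=sense();print('width',s['grip_width'],'F',s['grasp_force'],s['contact_force'])
    arm.movel(top-.06*M[:,2],velocity=.12)
    s=sense();print('lifted width',s['grip_width'],s['contact_force'],s['time'])
E
python3 - <<'E'
from grasp import *
top=[.5167,-.2866,.1172];a=np.radians(-2.8)
pick(top,a)
E
```

```text
hit False depth [-0.0001  0.0002  0.0357]
width 0.007376723716502983 F 59.02819097042084 [-5.9172  0.2301  5.9058]
lifted width 0.007664318926639639 [ 0.4051  0.4055 -3.7876] 10.2833
```

```bash
cat >> grasp.py <<'E'
def held(col,name):
    s=sense();f=wrist();save(f,name);p=pts(f,*col,[(-2,2)]*3)
    L=(p-s['tool_pos'])@R.from_quat(s['eef_rot']).as_matrix()
    L=L[(np.abs(L[:,0])<.09)&(np.abs(L[:,1])<.03)&(np.abs(L[:,2]+.036)<.02)]
    if len(L)<20: print('few',len(L));return
    print('held x ext',np.percentile(L[:,0],[.5,99.5]),'y',np.median(L[:,1]),'slope deg',np.degrees(np.arctan(np.polyfit(L[:,0],L[:,1],1)[0])),'z',np.percentile(L[:,2],[2,20,50,98]),'zslope deg',np.degrees(np.arctan(np.polyfit(L[:,0],L[:,2],1)[0])),'t',s['time'])
E
python3 - <<'E'
from grasp import *
h=np.radians(98.6)
arm.move_ptp([.46,-.27,.30],down(0)); 
arm.move_ptp([.5293,.19945,.22],down(h)); arm.hold(.2)
held(Y,'hy.png')
E
```

```text
held x ext [-0.0476  0.0651] y -0.0003356377688187829 slope deg 0.00422314711387961 z [-0.0368 -0.036  -0.0355 -0.0343] zslope deg -0.14637722034335818 t 13.0667
```

View pics/hy.png

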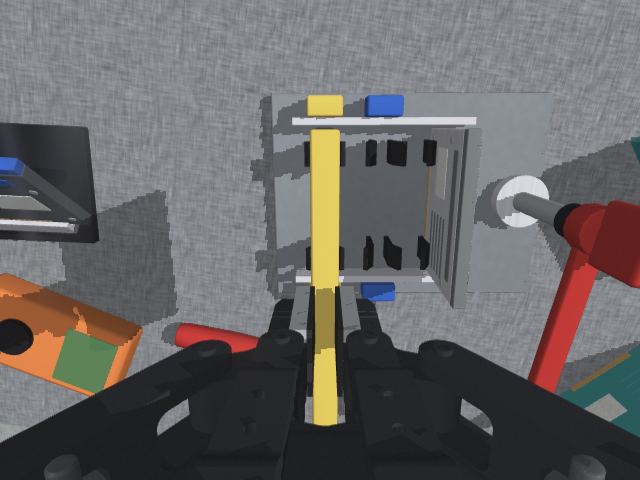

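The held module is centred (visible end at +65 mm along the tool, slope 0°) and the picture shows it lined up over the yellow blocks (325,105). Lowering.

```bash
cat > place.py <<'E'
from grasp import *
def place(x,y,zf=.0763):
    arm.movel([x,y,.135],velocity=.12); arm.hold(.1)
    hit=arm.movel([x,y,zf-.004],velocity=.05,contact_N=10)
    s=sense();print('hit',hit,'z',s['tool_pos'][2]-zf,s['contact_force'],s['wrist_torque'])
    return s['tool_pos'][2]-zf
def release():
    s=sense();p=s['tool_pos']
    fingers.set_gripper(.024)
    arm.movel([p[0],p[1],.21],velocity=.12);print('t',sense()['time'])
E
python3 - <<'E'
from place import *
if abs(place(.5293,.19945))<.004: release()
else: held(Y,'hy2.png')
E
```

```text
hit True z 0.00036248475036770866 [-0.922   0.107   5.7292] [-0.0423  0.1893 -0.0075]
t 16.7167
```

```bash
python3 - <<'E'
from place import *
W=wrist();p=pts(W,*Y,((.4,.65),(.1,.3),(.09,.15)));print('seated yellow top z',np.percentile(p[:,2],[10,50,90]),'y/x mean',p.mean(0))
top=[.5272,-.0757,.1175];a=np.radians(5.6)
fingers.set_gripper(.085)
arm.move_ptp([.44,-.06,.26],down(a))
standoff(top,a)
t=look(B,top,a,'b1.png');print(t,sense()['time'])
if np.linalg.norm(t-top)<.006: pick(t,a)
E
```

```text
seated yellow top z [0.1113 0.1121 0.113 ] y/x mean [0.5248 0.1982 0.1121]
ik [-0.6577  0.0738  1.9511  0.6182  0.7457 -1.1386]
n 2902 local [-0.0007 -0.0021 -0.0011] len 0.12746691891773992 thick 0.009065589949592596 zspread [-0.0022  0.    ] yaw err deg -0.06353800499700402
[ 0.5249 -0.0766  0.1172] 19.5
hit False depth [-0.0001  0.0001  0.0357]
width 0.006919628627820987 F 58.81261110305786 [-5.6581 -0.6284  5.1415]
lifted width 0.007389115732997217 [-0.6063 -0.2013 -4.1334] 22.7917
```

```bash
python3 - <<'E'
from place import *
h=np.radians(98.6);x,y=.5218,.2484
arm.move_ptp([.45,-.05,.30],down(a:=0.1))
arm.move_ptp([x,y,.22],down(h)); arm.hold(.2)
held(B,'hb.png')
if abs(place(x,y))<.003: release(); arm.hold(.1); f=wrist(); save(f,'pb.png')
E
```

```text
held x ext [-0.0474  0.0651] y -0.00033475600310626434 slope deg 0.005287678694273689 z [-0.0367 -0.0359 -0.0354 -0.0342] zslope deg -0.10346638005826188 t 25.1167
hit True z 0.00042019709059590293 [-1.5229 -1.5168  5.371 ] [-0.0265  0.2508 -0.0037]
t 28.775
```

View pics/pb.png

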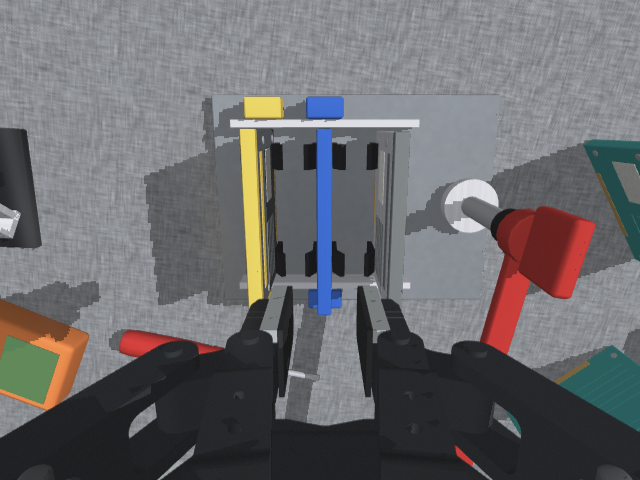

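Yellow sits at (252,215) and blue at (323,220), both parallel in their slots next to grey (395,215). The red knob is free at (550,250). Now the keeper.

```bash
python3 - <<'E'
from place import *
K=np.array([.502,.376]);q=down(np.radians(89.2))
fingers.set_gripper(.085)
p=sense()['tool_pos'];arm.movel([p[0],p[1],.26],velocity=.2)
arm.move_ptp([*K-[.06,0],.30],q);arm.hold(.15)
f=wrist();f0=pts(f,*RD,((.45,.56),(.33,.42),(.1765,.19)))
c=f0.mean(0);print('fin top',len(f0),c,np.ptp(np.percentile(f0[:,0],[1,99])),np.ptp(np.percentile(f0[:,1],[1,99])))
m=np.array([np.percentile(f0[:,i],[1,99]).mean() for i in(0,1)]);print(m)
if np.linalg.norm(m-K)<.004: K=(m+K)/2
fingers.set_gripper(.045)
arm.move_ptp([*K,.26],q)
hit=arm.movel([*K,.148],velocity=.1,contact_N=10);print('hit',hit,sense()['tool_pos'])
if not hit:
    fingers.set_gripper(0,50);s=sense();print(s['grip_width'],s['contact_force'],s['wrist_torque'])
    j=np.array(s['joint_positions'])
    for d in (30,30,20.6,1.5):
        j[5]+=np.radians(d);arm.move_joints(j);s=sense();print(d,s['contact_force'],s['wrist_torque'],s['time'])
E
```

```text
fin top 819 [0.5014 0.3764 0.1795] 0.04203262424858123 0.011953520455743771
[0.5021 0.3764]
hit False [0.5023 0.3763 0.1487]
0.007301494102033594 [-0.3472  2.3596  3.0006] [ 0.4582  0.0091 -0.0236]
30 [0.3634 3.9223 0.6569] [ 0.7294 -0.0878  0.0109] 33.975
30 [ 1.0485  5.3842 -0.0706] [ 0.9767 -0.3189 -0.0149] 34.5417
20.6 [ 3.5421  6.3379 -1.0952] [ 1.0786 -0.4806  0.0205] 34.975
1.5 [2.8675 6.4905 0.5685] [ 1.0463 -0.4596  0.0336] 35.225
```

```bash
python3 - <<'E'
from place import *
s=sense();j=np.array(s['joint_positions'])
for i in range(5):
    j[5]+=np.radians(1);arm.move_joints(j);s=sense();print(i,s['wrist_torque'])
    if abs(s['wrist_torque'][2])>.5: break
p=s['tool_pos'];f0=s['contact_force'][2]
for k in range(1,7):
    arm.movel([p[0],p[1],p[2]-.002*k],velocity=.03);s=sense();print(k,p[2]-s['tool_pos'][2],s['contact_force'])
    if s['contact_force'][2]-f0>22: break
print(s['time'])
E
```

```text
0 [ 0.8538 -0.2805  0.0893]
1 [ 0.8083 -0.3218  0.1155]
2 [ 0.0662  0.1046 -0.0355]
3 [-0.0275  0.0438  0.0306]
4 [-0.0386 -0.0543  0.0105]
1 0.0018844520850153923 [-0.256   1.209   2.8058]
2 0.003971687534278345 [-0.1584  0.6398  3.2942]
3 0.006108149884146152 [-0.4931  0.2565  2.7782]
4 0.007356921632013097 [-1.2064 -0.4258  8.1741]
5 0.007498546286723834 [-3.8918 -1.7124 17.4753]
6 0.007691065417332915 [-7.8662 -3.9611 26.9142]
37.975
```

```bash
python3 - <<'E'
from place import *
p=sense()['tool_pos'];fingers.set_gripper(.045)
arm.movel([p[0],p[1],.27],velocity=.15)
arm.move_ptp([.42,.30,.36],down(np.pi/2));arm.hold(.2)
f=wrist();save(f,'end.png')
W=pts(f,*RD,((.48,.6),(.15,.345),(.1,.15)))
d=np.linalg.svd(W[:,:2]-W[:,:2].mean(0))[2][0];g=np.degrees(np.arctan2(d[1],d[0]))%180
print('arm top z',np.percentile(W[:,2],[10,50,90]),'heading',g,'keeper rad',np.radians(8.6+180-g))
F=pts(f,*RD,((.45,.56),(.33,.42),(.15,.19)));print('fin top',np.percentile(F[:,2],[50,90]))
print(sense()['time'])
E
```

```text
arm top z [0.1238 0.125  0.126 ] heading 99.53123907987887 keeper rad 1.5545431387277677
fin top [0.1688 0.1723]
41.1833
```

View pics/end.png

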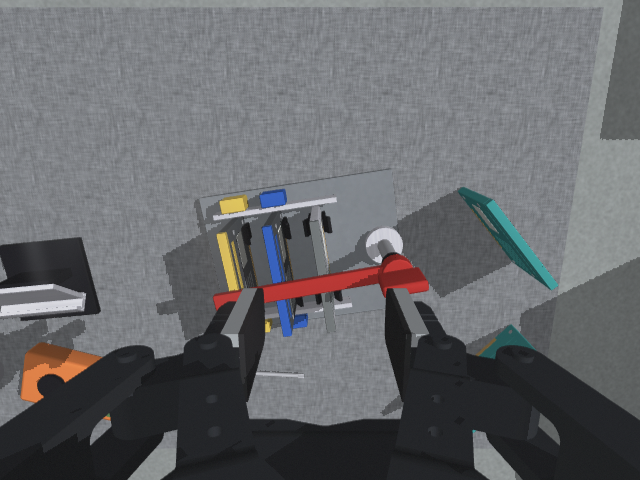

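The red arm lies across all three modules, from (215,300) to (425,280). Its top went from 133 to 125 mm, so it is pressed 8 mm, and it is turned about 1.55 rad. Handing in.

```bash
python3 -c "
from h import *
print(job.finish_job())"
```

```text
the job is handed in; nothing more can be done
None
```

The job is handed in at about 41 s: the yellow and blue modules are seated in their own slots and the keeper is turned to about 1.55 rad and pressed 8 mm; the grey module looked undisturbed in the last picture, I did not re-measure the bystanders, and no verdict came back.

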